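Index the loaded pin table by one crank turn

ROBOT

A 7-joint arm with a two-finger parallel gripper is mounted at the origin on a cart in front of the work surface, level with it; the furniture and walls round the work are solid. World frame = base frame: x ahead of the robot, y to its left, z up, the work surface at z = 0. Lengths are in m, angles in rad, forces in N, time in s.
With the tool pointing down it reaches from about 0.4 to 0.9 m from the base axis. Payload 5.5 kg.
Tool frame: the origin (TCP) lies between the finger pads; the fingertips stand 19 mm ahead of it and the grasp point (between the pads) is the TCP; z points along the fingers, y is the line along which they close (so a half turn about z gives the same grasp; the last joint's range is limited). The gripper opens to 85 mm and grips with 20 to 120 N. Pads are 22 mm wide; open, the fingers measure 114 mm over their backs; the gripper's body (76 mm by 85 mm) begins 54 mm behind the grasp point. The pads swing forward as they close: fully open they stand 13 mm farther back than shut.
Start: joints at [1.492, 0.501, -0.427, 1.55, 0.221, 1.138, -0.21], TCP at [0.218, -0.612, 0.25] pointing down, gripper open.
Joint ranges: [-2.88, 2.88], [-0.31, 2.03], [-1.54, 1.56], [0.2, 2.42], [-1.41, 4.55], [0.19, 2.02], [-2.57, 2.57]. Speed limits (rad/s): [2.57, 2.57, 3.14, 3.14, 3.14, 3.14, 3.14].

INTERFACE

Orientations are given as a unit quaternion [w, x, y, z].
In Python, from cell import * gives the robot as it stands.
- The arm moves only by the tool arm_command, never from a script. Its arguments are lists of equal length, an entry for each row: "translation": the shift along the tool's x, y, z in mm, a list of three; "rot": the turn, a rotation vector about the tool's x, y, z in rad, a list of three; "claw": the opening, from 0 (shut) to 1 (fully open). A call has 1 to 12 rows; each row shifts and turns the commanded pose from where the row before left it, along the tool's axes as they then stand; what a row does not reach is not made up. A row lasts 1/12 s, in which the tool goes at most 41.7 mm and 7.16 degrees, less where a joint would pass 70% of its speed; a pose out of reach is approached as far as the arm can. A call is refused whole if a number of a shift passes 41.7 or a number of a turn 0.125, either way. A call with a gripper value outside its range is refused whole. The fingers move at their own pace and stop on an object; "squeeze" is the grip in N (left out, the last holds). Time passes only in rows, so rows that do not move let the fingers close. It gives the time, the measured TCP pose, the force, the opening and the grip force at its end, in the units of the state.
- sense(): the state, without advancing time (a new reading comes with each control period).
- capture(name): name is "scene" or "top" or "wrist"; returns the picture (384x512x3 uint8, red, green, blue); there is no depth.
- camera_model(name): a dict with "fx", "fy", "cx", "cy" (pixels), "rvec" (rotation vector, rad) and "tvec" (3), from world to camera coordinates, as OpenCV has them; the wrist camera has in their place "tool_from_camera" (4x4, takes a point from camera to tool coordinates, whose origin is the TCP and whose axes are the flange's). Camera axes: x right, y down, z forward; pixel columns grow to the right and rows downward; lengths in m; the calibration is good to about 2 mm. A picture is of the moment at which its call begins: read the wrist's pose just before it. camera_model takes no time and is no camera call.
- close_job(): hands the job in; it is judged then, once.
The state is a dict: "clock": time; "joint_positions": joint angles; "qd": joint speeds; "joint_torque": joint torques, N m; "ee_pos": TCP position; "tcp_rot": TCP orientation; "ft_force": force on the tool from outside, world axes, zero at the start; "wrist_torque": the same for the moment, N m; "gripper_width": finger opening in m; "gripper_force": force on a finger pad.
Only numpy, scipy, OpenCV 4.12 (cv2) and the standard library are available. Lean on these libraries where they do the work, as an engineer would, in place of code of your own. Each camera call takes 0.05 s, during which the arm holds its last target. There are 200 camera calls.

TASK

Two hand-cranked indexing tables stand on the desk. On the one that is loaded with steel pins, turn the crank wheel by its red knob one full turn clockwise (seen from above), so that the knob comes back to where it started and every pin moves on into the place of the next; then let go. Leave the crank of the empty table alone.

Things in the scene. Friction and masses are not known exactly. Their poses are not given: they have to be found in the camera images.
- crank_knob (a point): Red upright round knob to turn, 20 mm across, 61 to 103 mm above the desk; this point is on its centreline, 85 mm above the desk. It spins freely on its stud, so it can be held firmly while the wheel turns. It stands 45 mm from the axis of an aluminium wheel 116 mm across (top at 59 mm, centre nut to 62 mm) on the loaded table.
- crank_axis (a point): Point on the vertical axis of that wheel, 85 mm above the desk. Its x axis points to the centre of the pin plate, 140 mm away: dark, 110 mm across, with six upright steel pins within 43 mm of its centre, tops at 102 mm. The table is a blue housing on a grey base, 270 x 126 x 42 mm, fixed to the desk.
- crank (a joint): Angle of that wheel in rad, growing clockwise seen from above; starts anywhere from -1.5 to 1.5, has no stops, needs about 2 N at the knob (more when fast) and stays where it is left. A full turn adds 6.28 and moves the pin plate 60 degrees clockwise.
- spare_knob (a point): Red knob of the crank on the other table, to be left alone. That table is the same in every way but has no pins in its plate; same point on the knob, same height and size.

How it is judged:
By the outcome, as a careful person would: the job done as asked, in the order asked, and still so for the second after the job is handed in, with the robot touching nothing.
It also fails if it takes over 48 s, if anything falls off the work surface, if the arm or the gripper's body presses on something with over 40 N, if the wrist force passes 120 N, or if a joint passes its speed limit or range.

## Working session

There is one attempt and no reset: what is moved stays moved. The work goes in short steps, Python scripts to look and compute and a tool call to move; the robot and the scene stay as the last step left them, time stands still between calls to the robot, and variables do not carry over. Pictures are saved under pics/ and viewed, at most 10 in all, crops included, and the job is handed in when it is done.

Besides the shell and the picture viewer there is one more tool, called as name(argument=value, ...), one argument or row to a line, values as JSON. arm_command: Moves the arm, as the interface text tells. Its arguments: {"type":"object","properties":{"translation":{"type":"array","items":{"type":"array","items":{"type":"number"}}},"rot":{"type":"array","items":{"type":"array","items":{"type":"number"}}},"claw":{"type":"array","items":{"type":"number"}},"squeeze":{"type":"number"}},"required":["translation","rot","claw"]}

```bash
mkdir -p pics
cat > h.py <<'E'
from cell import *
import numpy as np, cv2
from scipy.spatial.transform import Rotation as R
def ray(n,u,v,z):
    m=camera_model(n)
    if 'rvec' in m:
        Rm=cv2.Rodrigues(np.array(m['rvec'],float))[0]; t=np.array(m['tvec']).ravel()
        o=-Rm.T@t; d=Rm.T@np.array([(u-m['cx'])/m['fx'],(v-m['cy'])/m['fy'],1])
    return o+d*(z-o[2])/d[2]
def reds(im):
    h=cv2.cvtColor(im,cv2.COLOR_RGB2HSV)
    k=(((h[...,0]<8)|(h[...,0]>172))&(h[...,1]>150)&(h[...,2]>60)).astype(np.uint8)
    n,l,s,c=cv2.connectedComponentsWithStats(k)
    return [(s[i].tolist(),c[i].round(1).tolist()) for i in range(1,n) if s[i][4]>15]
E
python3 - <<'E'
from h import *
s=sense();print(s)
ims=[]
for n in ('scene','top'):
    im=capture(n);ims.append(im)
    print(n,camera_model(n),reds(im))
    cv2.imwrite(f'pics/{n}0.png',im[...,::-1])
E
```

```text
{'clock': 0.0, 'joint_positions': array([ 1.49220906,  0.50187556, -0.42678579,  1.55147697,  0.22079192,
        1.138311  , -0.21029288]), 'qd': array([ 0.00088349, -0.00183756,  0.00065811, -0.00049813, -0.00153415,
        0.00104227,  0.00131571]), 'joint_torque': array([-4.32070628e-04, -5.69516695e+01, -5.81675246e+00, -2.80939811e+01,
        1.06270378e-02,  1.19490150e-02, -1.61249949e-05]), 'ee_pos': array([ 0.21759079, -0.61177833,  0.24923025]), 'tcp_rot': array([-9.98080489e-04,  9.85427651e-01,  1.70092121e-01, -1.35416201e-04]), 'ft_force': array([-0.50089376, -0.34768162, -0.81346863]), 'wrist_torque': array([ 0.00860692, -0.0053807 , -0.04399799]), 'gripper_force': 0.0, 'gripper_width': 0.08589029539324225}
scene {'fx': 362.15551209103353, 'fy': 362.15551209103353, 'cx': 255.9491392512138, 'cy': 189.0576157375216, 'rvec': array([ 1.82469193, -0.95547696,  0.6074783 ]), 'tvec': array([-0.43569685,  0.22450447,  0.6159228 ])} [([0, 40, 6, 19, 67], [1.5, 50.2]), ([332, 123, 10, 13, 73], [336.1, 130.9]), ([203, 168, 4, 15, 53], [204.6, 174.7]), ([290, 200, 6, 18, 98], [292.5, 207.9])]
top {'fx': 389.2412702620309, 'fy': 389.2412702620309, 'cx': 259.33885425638215, 'cy': 187.55256882187868, 'rvec': array([ 2.11400689, -2.16983019,  0.19891944]), 'tvec': array([-0.17199925,  0.51442708,  0.88420289])} [([173, 78, 29, 9, 125], [187.0, 81.7]), ([168, 170, 7, 7, 39], [171.3, 172.9]), ([299, 181, 8, 7, 44], [302.3, 184.2])]
```

View pics/scene0.png

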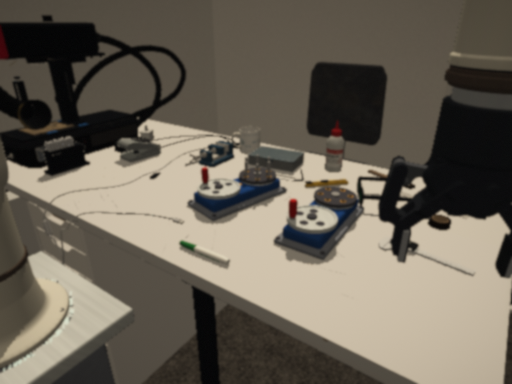

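View pics/top0.png

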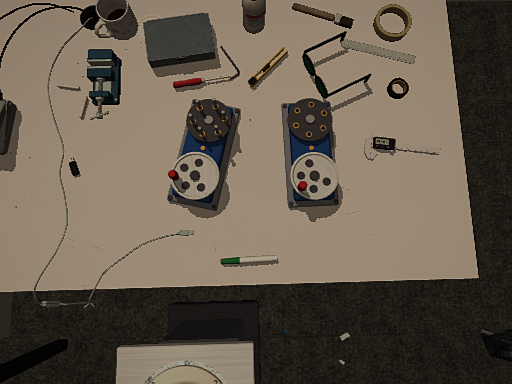

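The top view shows the left table with pins in its plate (around 209,121), its wheel centre near (194,176) and its red knob at (171,173). The right table, with its knob at (302,184), shows only empty holes. The scene view agrees: the loaded table's knob is at (204,175) and the spare's is at (292,208).

Run:
```python
from h import *
t=cv2.imread('pics/top0.png');
cv2.imwrite('pics/crop0.png',cv2.resize(t[85:220,150:350],None,fx=4,fy=4,interpolation=cv2.INTER_CUBIC)[:600])
h=cv2.cvtColor(t,cv2.COLOR_BGR2HSV)
# wheel: low saturation, bright inside housing region -> print profile
for n,(cu,cv_) in dict(L=(194,176),S=(314,176)).items():
    g=h[cv_-32:cv_+32,cu-32:cu+32]
    print(n,'hsv wheel',h[cv_-15,cu],'desk',h[cv_,cu-40 if n=='L' else cu+40])
k=ray('top',171.3,172.9,.100);ks=ray('top',302.3,184.2,.100)
print('knob',k,'spare',ks,'axis guess',ray('top',194,176,.059),'plate guess',ray('top',209,121,.07))
# triangulate with scene blob (centre height ~.085)
print('scene',ray('scene',204.6,174.7,.082),ray('scene',292.5,207.9,.082))
```

```text
L hsv wheel [ 19  55 154] desk [ 17  63 155]
S hsv wheel [ 18  53 158] desk [ 16  64 156]
knob [0.53870468 0.01273311 0.1       ] spare [ 0.50567032 -0.28103096  0.1       ] axis guess [ 0.538712   -0.03202258  0.059     ] plate guess [ 0.66930214 -0.06925084  0.07      ]
scene [0.53673894 0.01261187 0.082     ] [ 0.50417073 -0.28019614  0.082     ]
```

View pics/crop0.png

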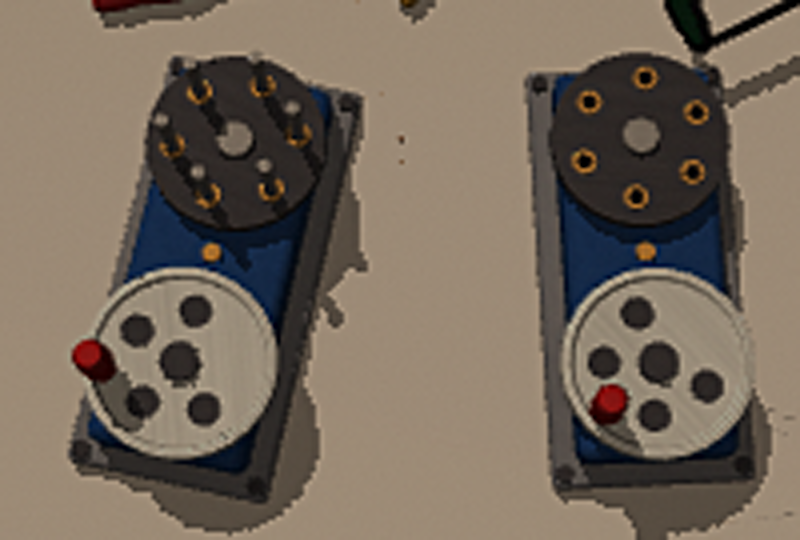

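Run:
```python
from h import *
a=ray('top',194.7,175.5,.059);k=ray('top',171.3,172.9,.100);p=ray('top',150+237/4-.4,85+142/4-.4,.062)
print('axis',a,'r',np.hypot(*(k-a)[:2]),'plate',p,np.hypot(*(p-a)[:2]))
s=sense();Rt=R.from_quat(np.roll(s['tcp_rot'],-1));print(Rt.as_matrix().round(3))
print('shift mm',1e3*Rt.inv().apply([k[0],k[1],.2]-s['ee_pos']))
print({k:v for k,v in camera_model('wrist').items()})
```

```text
axis [ 0.5398726  -0.03366551  0.059     ] r 0.04641331646345038 plate [ 0.67439462 -0.06802707  0.062     ] 0.13884124597709152
[[ 0.942  0.335 -0.001]
 [ 0.335 -0.942  0.002]
 [ 0.    -0.002 -1.   ]]
shift mm [ 511.88551758 -480.72876326   50.22084567]
{'fx': 280.9327304632268, 'fy': 280.9327304632268, 'cx': 254.66790771268464, 'cy': 192.01720405809795, 'tool_from_camera': array([[-2.73521855e-04, -9.44345045e-01, -3.28956473e-01,
         8.53638491e-02],
       [ 9.99999572e-01, -5.48917835e-04,  7.44311543e-04,
         7.53984949e-05],
       [-8.83456992e-04, -3.28956129e-01,  9.44344791e-01,
        -1.24626120e-01],
       [ 0.00000000e+00,  0.00000000e+00,  0.00000000e+00,
         1.00000000e+00]])}
```

The measured radius is 46 mm (45 given) and the plate distance 139 mm (140 given), so both agree. Next I move to above the loaded knob.

arm_command(
  translation=[
    [10,-10,0],
    [21,-20,0],
    [22,-20,2],
    [22,-20,2],
    [22,-20,2],
    [22,-20,2],
    [22,-20,2],
    [22,-20,2],
    [22,-20,2],
    [22,-20,2],
    [22,-20,2],
    [22,-20,2],
  ],
  rot=[
    [0,0,0],
    [0,0,0],
    [0,0,0],
    [0,0,0],
    [0,0,0],
    [0,0,0],
    [0,0,0],
    [0,0,0],
    [0,0,0],
    [0,0,0],
    [0,0,0],
    [0,0,0],
  ],
  claw=[1,1,1,1,1,1,1,1,1,1,1,1],
)

```text
clock: 1.1
ee_pos: [0.3774, -0.3101, 0.23]
tcp_rot: [-0.0, 0.985, 0.17, -0.0]
ft_force: [0.7, 0.4, -0.6]
gripper_width: 0.0856
gripper_force: 0.0
```

arm_command(
  translation=[
    [22,-20,2],
    [22,-20,2],
    [22,-20,2],
    [22,-20,2],
    [22,-20,2],
    [22,-20,2],
    [22,-20,2],
    [22,-20,2],
    [22,-20,2],
    [22,-20,2],
    [20,-20,2],
    [10,-10,0],
  ],
  rot=[
    [0,0,0],
    [0,0,0],
    [0,0,0],
    [0,0,0],
    [0,0,0],
    [0,0,0],
    [0,0,0],
    [0,0,0],
    [0,0,0],
    [0,0,0],
    [0,0,0],
    [0,0,0],
  ],
  claw=[1,1,1,1,1,1,1,1,1,1,1,1],
)

```text
clock: 2.1
ee_pos: [0.5364, -0.0069, 0.208]
tcp_rot: [-0.001, 0.985, 0.172, 0.0]
ft_force: [0.6, 0.3, -0.2]
gripper_width: 0.0849
gripper_force: 0.0
```

```bash
cat >> h.py <<'E'
def st():
    s=sense();Rt=R.from_quat(np.roll(s['tcp_rot'],-1))
    print(round(s['clock'],2),'p',s['ee_pos'].round(4),'F',s['ft_force'].round(1),'w',round(s['gripper_width'],4),'g',s['gripper_force'],'q',s['joint_positions'].round(2),'rotvec',Rt.as_matrix()[:,0].round(3),Rt.as_matrix()[:,2].round(3))
    return s,Rt
def wray(s,Rt,u,v,z):
    m=camera_model('wrist');T=np.array(m['tool_from_camera'])
    d=Rt.apply(T[:3,:3]@[(u-m['cx'])/m['fx'],(v-m['cy'])/m['fy'],1]);o=s['ee_pos']+Rt.apply(T[:3,3])
    return o+d*(z-o[2])/d[2]
E
python3 - <<'E'
from h import *
s,Rt=st();im=capture('wrist');cv2.imwrite('pics/w1.png',im[...,::-1])
for b,c in reds(im): print(b,c,wray(s,Rt,*c,.09))
print('shift',1e3*Rt.inv().apply([.5387,.0127,.2]-s['ee_pos']))
E
```

```text
2.1 p [ 0.5364 -0.0069  0.208 ] F [ 0.6  0.3 -0.2] w 0.0849 g 0.0 q [ 0.54  0.4  -0.71  1.87  0.31  0.98 -1.53] rotvec [0.941 0.339 0.001] [ 0.     0.002 -1.   ]
[221, 168, 22, 28, 453] [232.6, 181.4] [0.5401367  0.01556839 0.09      ]
[462, 279, 43, 37, 797] [483.3, 297.1] [ 0.50878751 -0.27193064  0.09      ]
shift [  8.77922982 -17.66251703   8.00511303]
```

View pics/w1.png

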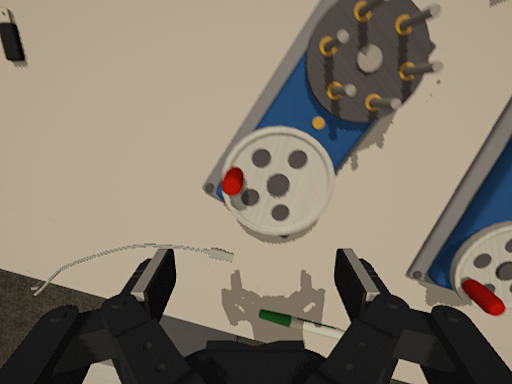

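The wrist view shows the loaded table's knob at (232,181), the wheel nut at (278,184) and six pins. The spare knob is well away at (483,297). I'll centre over the knob, settle and measure again.

arm_command(
  translation=[
    [4,-8,0],
    [3,-7,0],
    [2,-4,0],
    [0,0,0],
    [0,0,0],
    [0,0,0],
  ],
  rot=[
    [0,0,0],
    [0,0,0],
    [0,0,0],
    [0,0,0],
    [0,0,0],
    [0,0,0],
  ],
  claw=[1,1,1,1,1,1],
)

```text
clock: 2.65
ee_pos: [0.5377, 0.0088, 0.2083]
tcp_rot: [0.0, 0.986, 0.169, -0.0]
ft_force: [0.5, -0.4, -0.8]
gripper_width: 0.0856
gripper_force: 0.0
```

Run:
```python
from h import *
s,Rt=st();im=capture('wrist');cv2.imwrite('pics/w2.png',im[...,::-1])
for b,c in reds(im): print(b,c,wray(s,Rt,*c,.085),wray(s,Rt,*c,.09))
# nut: dark blobs
g=cv2.cvtColor(im,cv2.COLOR_RGB2GRAY);n,l,st_,c=cv2.connectedComponentsWithStats((g<95).astype(np.uint8))
for i in range(1,n):
    w=wray(s,Rt,*c[i],.062)
    if 60<st_[i][4]<1200 and np.hypot(w[0]-.54,w[1]+.034)<.035: print('dark',st_[i],c[i],w)
print('shift to avg',1e3*Rt.inv().apply([.5394,.0142,.088]-s['ee_pos']))
```

```text
2.65 p [0.5377 0.0088 0.2083] F [ 0.5 -0.4 -0.8] w 0.0856 g 0.0 q [ 0.51  0.4  -0.71  1.87  0.31  0.99 -1.57] rotvec [ 0.943  0.334 -0.   ] [-0.    -0.001 -1.   ]
[239, 174, 21, 29, 495] [249.3, 188.7] [0.5382067  0.01394686 0.085     ] [0.5398193  0.01441871 0.09      ]
[473, 283, 39, 37, 756] [493.9, 300.1] [ 0.50632387 -0.2769824   0.085     ] [ 0.50857952 -0.27064272  0.09      ]
dark [303 157  19  18 271] [311.67527675 165.68265683] [ 0.57403995 -0.03852592  0.062     ]
dark [281 181  23  22 400] [292.0675 191.27  ] [ 0.54271983 -0.03027914  0.062     ]
dark [285 211  18  16 224] [293.77232143 218.16964286] [ 0.51543276 -0.04324668  0.062     ]
shift to avg [  3.48020032  -4.56078194 120.30116646]
```

arm_command(
  translation=[
    [2,-2,8],
    [1.5,-2,14],
    [0,-0.5,16],
    [0,0,16],
    [0,0,16],
    [0,0,16],
    [0,0,14],
    [0,0,10],
    [0,0,7],
    [0,0,3],
    [0,0,0],
    [0,0,0],
  ],
  rot=[
    [0,0,0],
    [0,0,0],
    [0,0,0],
    [0,0,0],
    [0,0,0],
    [0,0,0],
    [0,0,0],
    [0,0,0],
    [0,0,0],
    [0,0,0],
    [0,0,0],
    [0,0,0],
  ],
  claw=[1,1,1,1,1,1,1,1,1,1,1,1],
)

```text
clock: 3.7
ee_pos: [0.54, 0.0154, 0.0887]
tcp_rot: [0.0, 0.985, 0.17, 0.0]
ft_force: [0.1, 0.1, 0.8]
gripper_width: 0.085
gripper_force: 0.0
```

arm_command(
  translation=[
    [0,0,0],
    [0,0,0],
    [0,0,0],
    [0,0,0],
    [0,0,0],
    [0,0,0],
    [0,0,0],
    [0,0,0],
    [0,0,0],
    [0,0,0],
    [0,0,0],
    [0,0,0],
  ],
  rot=[
    [0,0,0],
    [0,0,0],
    [0,0,0],
    [0,0,0],
    [0,0,0],
    [0,0,0],
    [0,0,0],
    [0,0,0],
    [0,0,0],
    [0,0,0],
    [0,0,0],
    [0,0,0],
  ],
  claw=[0.6,0.5,0.4,0.3,0.25,0.2,0.15,0.1,0,0,0,0],
  squeeze=30,
)

```text
clock: 4.7
ee_pos: [0.5399, 0.0149, 0.0886]
tcp_rot: [0.0, 0.985, 0.17, 0.0]
ft_force: [-0.8, -1.6, 5.6]
gripper_width: 0.0185
gripper_force: 29.6
```

Run:
```python
from h import *
s,Rt=st();im=capture('wrist');cv2.imwrite('pics/w3.png',im[...,::-1]);print(reds(im))
```

```text
4.7 p [0.5399 0.0149 0.0886] F [-0.8 -1.6  5.6] w 0.0185 g 29.55508670595009 q [ 0.41  0.58 -0.61  1.94  0.47  0.77 -1.7 ] rotvec [0.942 0.335 0.   ] [ 0.001 -0.001 -1.   ]
[([236, 234, 39, 68, 2159], [254.7, 268.8])]
```

View pics/w3.png

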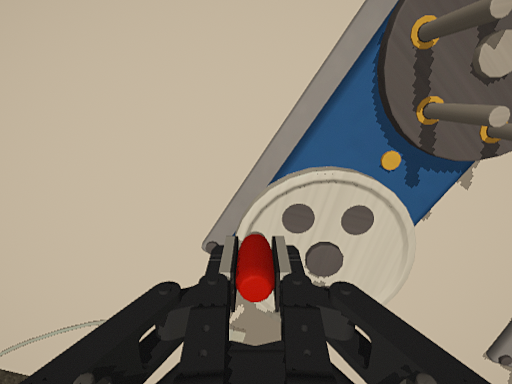

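The wrist view shows the red knob held between the pads at (255,268), with the wheel nut at (324,259). I now work out the circle in tool axes: 5° per row, clockwise.

```bash
cat >> h.py <<'E'
def rows(A,Rt,phi,step,n,r=45.):
    a=np.radians(phi-step*np.arange(n+1));P=np.c_[np.cos(a),np.sin(a),0*a]*r
    return np.c_[Rt.inv().apply(np.diff(P,axis=0))].round(1)[:,:2].tolist()
E
python3 - <<'E'
from h import *
s,Rt=st();print(rows(None,Rt,92.3,5,72))
E
```

```text
4.75 p [0.5399 0.0149 0.0886] F [-0.5 -1.4  5.4] w 0.0189 g 29.555184150813147 q [ 0.41  0.58 -0.61  1.94  0.47  0.77 -1.7 ] rotvec [0.942 0.335 0.   ] [ 0. -0. -1.]
[[3.7, 1.3], [3.6, 1.6], [3.4, 1.9], [3.2, 2.2], [3.0, 2.5], [2.8, 2.8], [2.5, 3.0], [2.3, 3.2], [2.0, 3.4], [1.7, 3.6], [1.4, 3.7], [1.0, 3.8], [0.7, 3.9], [0.4, 3.9], [0.0, 3.9], [-0.3, 3.9], [-0.7, 3.9], [-1.0, 3.8], [-1.3, 3.7], [-1.6, 3.6], [-1.9, 3.4], [-2.2, 3.2], [-2.5, 3.0], [-2.8, 2.8], [-3.0, 2.5], [-3.2, 2.3], [-3.4, 2.0], [-3.6, 1.7], [-3.7, 1.4], [-3.8, 1.0], [-3.9, 0.7], [-3.9, 0.4], [-3.9, 0.0], [-3.9, -0.3], [-3.9, -0.7], [-3.8, -1.0], [-3.7, -1.3], [-3.6, -1.6], [-3.4, -1.9], [-3.2, -2.2], [-3.0, -2.5], [-2.8, -2.8], [-2.5, -3.0], [-2.3, -3.2], [-2.0, -3.4], [-1.7, -3.6], [-1.4, -3.7], [-1.0, -3.8], [-0.7, -3.9], [-0.4, -3.9], [-0.0, -3.9], [0.3, -3.9], [0.7, -3.9], [1.0, -3.8], [1.3, -3.7], [1.6, -3.6], [1.9, -3.4], [2.2, -3.2], [2.5, -3.0], [2.8, -2.8], [3.0, -2.5], [3.2, -2.3], [3.4, -2.0], [3.6, -1.7], [3.7, -1.4], [3.8, -1.0], [3.9, -0.7], [3.9, -0.4], [3.9, -0.0], [3.9, 0.3], [3.9, 0.7], [3.8, 1.0]]
```

arm_command(
  translation=[
    [3.7,1.3,0],
    [3.6,1.6,0],
    [3.4,1.9,0],
    [3.2,2.2,0],
    [3.0,2.5,0],
    [2.8,2.8,0],
  ],
  rot=[
    [0,0,0],
    [0,0,0],
    [0,0,0],
    [0,0,0],
    [0,0,0],
    [0,0,0],
  ],
  claw=[0,0,0,0,0,0],
)

```text
clock: 5.25
ee_pos: [0.5623, 0.0109, 0.0886]
tcp_rot: [-0.0, 0.985, 0.17, 0.0]
ft_force: [-2.2, 0.2, 6.0]
gripper_width: 0.0191
gripper_force: 29.6
```

arm_command(
  translation=[
    [2.5,3.0,0],
    [2.3,3.2,0],
    [2.0,3.4,0],
    [1.7,3.6,0],
    [1.4,3.7,0],
    [1.0,3.8,0],
    [0.7,3.9,0],
    [0.4,3.9,0],
    [0,3.9,0],
    [-0.3,3.9,0],
    [-0.7,3.9,0],
    [-1.0,3.8,0],
  ],
  rot=[
    [0,0,0],
    [0,0,0],
    [0,0,0],
    [0,0,0],
    [0,0,0],
    [0,0,0],
    [0,0,0],
    [0,0,0],
    [0,0,0],
    [0,0,0],
    [0,0,0],
    [0,0,0],
  ],
  claw=[0,0,0,0,0,0,0,0,0,0,0,0],
)

```text
clock: 6.25
ee_pos: [0.5884, -0.0281, 0.0887]
tcp_rot: [0.0, 0.985, 0.17, 0.002]
ft_force: [3.9, 1.9, 1.2]
gripper_width: 0.019
gripper_force: 29.3
```

arm_command(
  translation=[
    [-1.3,3.7,0],
    [-1.6,3.6,0],
    [-1.9,3.4,0],
    [-2.2,3.2,0],
    [-2.5,3.0,0],
    [-2.8,2.8,0],
    [-3.0,2.5,0],
    [-3.2,2.3,0],
    [-3.4,2.0,0],
    [-3.6,1.7,0],
    [-3.7,1.4,0],
    [-3.8,1.0,0],
  ],
  rot=[
    [0,0,0],
    [0,0,0],
    [0,0,0],
    [0,0,0],
    [0,0,0],
    [0,0,0],
    [0,0,0],
    [0,0,0],
    [0,0,0],
    [0,0,0],
    [0,0,0],
    [0,0,0],
  ],
  claw=[0,0,0,0,0,0,0,0,0,0,0,0],
)

```text
clock: 7.25
ee_pos: [0.5657, -0.0691, 0.0886]
tcp_rot: [0.001, 0.986, 0.17, 0.0]
ft_force: [3.3, -2.7, 5.2]
gripper_width: 0.0188
gripper_force: 29.7
```

Run:
```python
from h import *
s,Rt=st();im=capture('wrist');print(reds(im));t=capture('top');print(reds(t));cv2.imwrite('pics/w4.png',np.vstack([im[100:],t[80:240]])[...,::-1])
```

```text
7.25 p [ 0.5657 -0.0691  0.0886] F [ 3.3 -2.7  5.2] w 0.0188 g 29.716673152288422 q [ 0.54  0.62 -0.6   1.87  0.47  0.8  -1.54] rotvec [0.942 0.334 0.   ] [ 0.001 -0.001 -1.   ]
[([235, 234, 40, 68, 2160], [254.7, 268.6])]
[([299, 181, 8, 7, 44], [302.3, 184.2])]
```

View pics/w4.png

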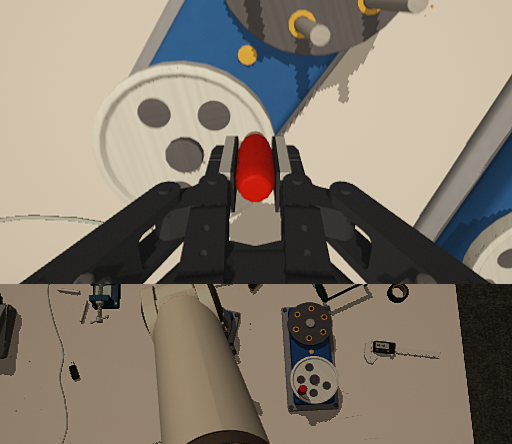

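The picture shows the knob still held at (255,168 in the crop) with the wheel following. The spare crank is unchanged at (302,184). Forces are low, so I continue.

arm_command(
  translation=[
    [-3.9,0.7,0],
    [-3.9,0.4,0],
    [-3.9,0,0],
    [-3.9,-0.3,0],
    [-3.9,-0.7,0],
    [-3.8,-1.0,0],
    [-3.7,-1.3,0],
    [-3.6,-1.6,0],
    [-3.4,-1.9,0],
    [-3.2,-2.2,0],
    [-3.0,-2.5,0],
    [-2.8,-2.8,0],
  ],
  rot=[
    [0,0,0],
    [0,0,0],
    [0,0,0],
    [0,0,0],
    [0,0,0],
    [0,0,0],
    [0,0,0],
    [0,0,0],
    [0,0,0],
    [0,0,0],
    [0,0,0],
    [0,0,0],
  ],
  claw=[0,0,0,0,0,0,0,0,0,0,0,0],
)

```text
clock: 8.35
ee_pos: [0.5203, -0.0686, 0.0886]
tcp_rot: [-0.0, 0.985, 0.17, 0.0]
ft_force: [3.5, 0.9, 6.3]
gripper_width: 0.0191
gripper_force: 29.9
```

arm_command(
  translation=[
    [-2.5,-3.0,0],
    [-2.3,-3.2,0],
    [-2.0,-3.4,0],
    [-1.7,-3.6,0],
    [-1.4,-3.7,0],
    [-1.0,-3.8,0],
    [-0.7,-3.9,0],
    [-0.4,-3.9,0],
    [0,-3.9,0],
    [0.3,-3.9,0],
    [0.7,-3.9,0],
    [1.0,-3.8,0],
  ],
  rot=[
    [0,0,0],
    [0,0,0],
    [0,0,0],
    [0,0,0],
    [0,0,0],
    [0,0,0],
    [0,0,0],
    [0,0,0],
    [0,0,0],
    [0,0,0],
    [0,0,0],
    [0,0,0],
  ],
  claw=[0,0,0,0,0,0,0,0,0,0,0,0],
)

```text
clock: 9.35
ee_pos: [0.4984, -0.0315, 0.0887]
tcp_rot: [0.0, 0.985, 0.17, 0.002]
ft_force: [10.0, -1.4, -1.7]
gripper_width: 0.0185
gripper_force: 29.3
```

arm_command(
  translation=[
    [1.3,-3.7,0],
    [1.6,-3.6,0],
    [1.9,-3.4,0],
    [2.2,-3.2,0],
    [2.5,-3.0,0],
    [2.8,-2.8,0],
    [3.0,-2.5,0],
    [3.2,-2.3,0],
    [3.4,-2.0,0],
    [3.6,-1.7,0],
    [3.7,-1.4,0],
    [3.8,-1.0,0],
  ],
  rot=[
    [0,0,0],
    [0,0,0],
    [0,0,0],
    [0,0,0],
    [0,0,0],
    [0,0,0],
    [0,0,0],
    [0,0,0],
    [0,0,0],
    [0,0,0],
    [0,0,0],
    [0,0,0],
  ],
  claw=[0,0,0,0,0,0,0,0,0,0,0,0],
)

```text
clock: 10.35
ee_pos: [0.5167, 0.0063, 0.0885]
tcp_rot: [0.001, 0.986, 0.169, -0.001]
ft_force: [0.7, -4.2, 10.3]
gripper_width: 0.0189
gripper_force: 30.4
```

arm_command(
  translation=[
    [3.9,-0.7,0],
    [3.9,-0.4,0],
    [3.9,0,0],
    [3.9,0.3,0],
    [3.9,0.7,0],
    [3.8,1.0,0],
    [0,0,0],
    [0,0,0],
    [0,0,0],
    [0,0,0],
  ],
  rot=[
    [0,0,0],
    [0,0,0],
    [0,0,0],
    [0,0,0],
    [0,0,0],
    [0,0,0],
    [0,0,0],
    [0,0,0],
    [0,0,0],
    [0,0,0],
  ],
  claw=[0,0,0,0,0,0,0,0,0,0],
)

```text
clock: 11.18
ee_pos: [0.5388, 0.0148, 0.0886]
tcp_rot: [0.0, 0.985, 0.17, -0.001]
ft_force: [1.3, -1.4, 8.3]
gripper_width: 0.0186
gripper_force: 30.4
```

Run:
```python
from h import *
s,Rt=st();im=capture('wrist');print(reds(im))
print('to start',1e3*Rt.inv().apply([.5399,.0149,.0886]-s['ee_pos']))
```

```text
11.18 p [0.5388 0.0148 0.0886] F [ 1.3 -1.4  8.3] w 0.0186 g 30.35670398559887 q [ 0.41  0.58 -0.62  1.94  0.47  0.77 -1.7 ] rotvec [ 0.942  0.335 -0.001] [-0.001 -0.001 -1.   ]
[([236, 234, 39, 68, 2163], [254.7, 268.7])]
to start [ 1.01910858  0.26972257 -0.03374609]
```

The knob is 1 mm short of its start, so I close that, release and lift straight up.

arm_command(
  translation=[
    [0.6,0.2,0],
    [0.5,0,0],
    [0,0,0],
    [0,0,0],
    [0,0,0],
    [0,0,0],
  ],
  rot=[
    [0,0,0],
    [0,0,0],
    [0,0,0],
    [0,0,0],
    [0,0,0],
    [0,0,0],
  ],
  claw=[0,0,0,0,0.1,0.2],
)

```text
clock: 11.73
ee_pos: [0.5392, 0.0148, 0.0885]
tcp_rot: [0.001, 0.985, 0.17, -0.001]
ft_force: [-0.8, -1.3, 10.8]
gripper_width: 0.0191
gripper_force: 30.6
```

arm_command(
  translation=[
    [0,0,0],
    [0,0,0],
    [0,0,0],
    [0,0,0],
    [0,0,0],
    [0,0,0],
    [0,0,-5],
    [0,0,-10],
    [0,0,-15],
    [0,0,-20],
    [0,0,-20],
    [0,0,-20],
  ],
  rot=[
    [0,0,0],
    [0,0,0],
    [0,0,0],
    [0,0,0],
    [0,0,0],
    [0,0,0],
    [0,0,0],
    [0,0,0],
    [0,0,0],
    [0,0,0],
    [0,0,0],
    [0,0,0],
  ],
  claw=[0.4,0.6,0.8,1,1,1,1,1,1,1,1,1],
)

```text
clock: 12.73
ee_pos: [0.5407, 0.0157, 0.1801]
tcp_rot: [-0.0, 0.985, 0.17, 0.0]
ft_force: [-0.5, 0.4, -0.6]
gripper_width: 0.0857
gripper_force: 0.0
```

arm_command(
  translation=[
    [-10,10,-10],
    [-20,20,-10],
    [-22,20,-5],
    [-22,20,-2],
    [-22,20,0],
    [-22,20,0],
    [-22,20,0],
    [-22,20,0],
    [-22,20,0],
    [-22,20,0],
    [-15,15,0],
    [-8,8,0],
  ],
  rot=[
    [0,0,0],
    [0,0,0],
    [0,0,0],
    [0,0,0],
    [0,0,0],
    [0,0,0],
    [0,0,0],
    [0,0,0],
    [0,0,0],
    [0,0,0],
    [0,0,0],
    [0,0,0],
  ],
  claw=[1,1,1,1,1,1,1,1,1,1,1,1],
)

```text
clock: 13.73
ee_pos: [0.3949, -0.2649, 0.2062]
tcp_rot: [0.001, 0.986, 0.168, -0.0]
ft_force: [-0.0, -0.0, -0.2]
gripper_width: 0.0853
gripper_force: 0.0
```

Run:
```python
from h import *
s,Rt=st();t=capture('top');print(reds(t),reds(capture('scene')))
cv2.imwrite('pics/t5.png',cv2.resize(t[85:220,150:350,::-1],None,fx=4,fy=4,interpolation=cv2.INTER_CUBIC))
```

```text
13.73 p [ 0.3949 -0.2649  0.2062] F [-0.  -0.  -0.2] w 0.0853 g 0.0 q [ 1.09  0.27 -0.64  2.02  0.2   0.92 -0.88] rotvec [ 0.943  0.332 -0.   ] [ 0.    -0.002 -1.   ]
[([173, 78, 29, 8, 121], [186.9, 81.6]), ([168, 170, 7, 7, 39], [171.4, 173.1])] [([0, 40, 6, 19, 74], [1.7, 50.3]), ([332, 123, 10, 13, 73], [336.1, 130.9]), ([202, 168, 5, 15, 58], [204.3, 174.4]), ([290, 200, 6, 18, 98], [292.5, 207.9])]
```

View pics/t5.png

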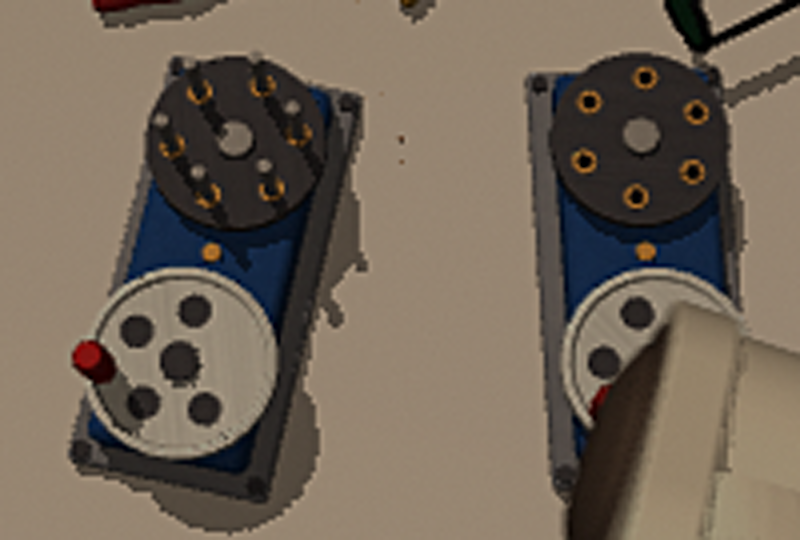

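The top view shows the knob back at (171.4,173.1), against (171.3,172.9) at the start. The pins sit in the same pattern, one place on, and the spare knob is unmoved at (292.5,207.9) in the scene view. The gripper is clear of everything.

```bash
python3 -c "
from cell import *
print(close_job())"
```

```text
the job is handed in; nothing more can be done
None
```

I turned the loaded table's crank one full clockwise turn and let go with the knob back within about 0.5 mm of its start; the spare crank was not touched, and the job is handed in at about 14 s on the clock.

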